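# Refit the power-supply tray in an opened bench instrument

### The arm

A 6-joint arm with a two-finger parallel gripper is mounted at the origin on the work surface. World frame = base frame: x ahead of the robot, y to its left, z up, the work surface at z = 0. Lengths are in m, angles in rad, forces in N, time in s.
With the tool pointing down it reaches from about 0.25 to 0.725 m from the base axis. Payload 4 kg.
Tool frame: the origin (TCP) lies midway between the tips of the shut fingers; the grasp point (between the pads) lies 19 mm behind it; z points along the fingers, y is the line along which they close (so a half turn about z gives the same grasp; the last joint's range is limited). The gripper opens to 85 mm and grips with 20 to 120 N. Pads are 22 mm wide; open, the fingers measure 114 mm over their backs; the gripper's body (76 mm by 85 mm) begins 54 mm behind the grasp point. The pads swing forward as they close: fully open they stand 13 mm farther back than shut.
Start: joints at [1.239, 0.241, 0.005, 1.335, 0, 1.571], TCP at [0.163, 0.473, 0.231] pointing down, gripper open.
Joint ranges: [-2.72, 2.72], [-1.05, 1.87], [-1.09, 1.28], [-1.99, 2.15], [-1.42, 1.44], [-3.14, 3.14]. Speed limits (rad/s): [2.79, 2.79, 3.14, 3.14, 3.14, 3.14].

### API

Orientations are given as a unit quaternion [x, y, z, w].
In Python, from workcell import status, camera, get_calibration, ticket gives the robot as it stands.
- The arm moves only by the shell command python3 -m creep 'ROWS' [OPENING]. ROWS is JSON, a list of rows, each a list of 6 numbers: the shift along the world's x, y, z in cm, then the turn, a rotation vector about the world's x, y, z in degrees. A call has 1 to 8 rows; each row shifts and turns the commanded pose from where the row before left it; what a row does not reach is not made up. A row lasts 1/10 s, in which the tool goes at most 50 mm and 8.59 degrees, less where a joint would pass 70% of its speed; a pose out of reach is approached as far as the arm can. A call is refused whole if a number of a shift passes 5 or a number of a turn 8.59, either way. A call with a gripper value outside its range is refused whole. OPENING is the opening, from -1 (shut) to 1 (fully open), so that 0 is half open, set as the call begins (- or left out, the last holds). The fingers move at their own pace and stop on an object; the grip force is fixed at half the most. Time passes only in rows, so rows that do not move let the fingers close. It gives the time, the measured TCP pose, the force, the opening and the grip force at its end, in the units of the state.
- status.get_obs(): the state, without advancing time (a new reading comes with each control period).
- camera(name): name is "scene" or "top" or "wrist"; returns the picture (384x512x3 uint8, red, green, blue); there is no depth.
- get_calibration(name): a dict with "fx", "fy", "cx", "cy" (pixels), "rvec" (rotation vector, rad) and "tvec" (3), from world to camera coordinates, as OpenCV has them; the wrist camera has in their place "tool_from_camera" (4x4, takes a point from camera to tool coordinates, whose origin is the TCP and whose axes are the flange's). Camera axes: x right, y down, z forward; pixel columns grow to the right and rows downward; lengths in m; the calibration is good to about 2 mm. A picture is of the moment at which its call begins: read the wrist's pose just before it. get_calibration takes no time and is no camera call.
- ticket.job_done(): hands the job in; it is judged then, once.
The state is a dict: "clock": time; "joint_pos": joint angles; "joint_vel": joint speeds; "tau": joint torques, N m; "eef_pos": TCP position; "tool_rot": TCP orientation; "ft_force": force on the tool from outside, world axes, zero at the start; "ft_torque": the same for the moment, N m; "grip_width": finger opening in m; "grasp_force": force on a finger pad.
Only numpy, scipy, OpenCV 4.12 (cv2) and the standard library are available. Lean on these libraries where they do the work, as an engineer would, in place of code of your own. Each camera call takes 0.05 s, during which the arm holds its last target. There are 200 camera calls.

### The job

Refit the loose power-supply tray in the opened instrument: set it down gently, without dropping it, so that all four stud heads come up through the wide ends of its keyhole slots and it lies flat on the chassis floor, then slide it along until it is fully home, locked under the heads. Then swing the hinged clamp right down over the tray's end flange, and leave the tools and other things lying around where they are.

Things in the scene. Friction and masses are not known exactly. Their poses are not given: they have to be found in the camera images.
- tray_grip (a point): Centre of the finned aluminium heatsink standing in the middle of the loose power-supply tray: the place to hold the tray, near its centre of mass. Heatsink 20 (x) x 60 (y) x 40 (z) mm; this point is 30 mm above the tray's flat underside; both long sides are free for fingers down to 12 mm above the underside. z up, +y the way the tray slides to lock. Starts flat on the table left or right of the instrument.
- tray_hole (a point): Centre, at underside height, of one wide keyhole opening. The tray is an aluminium plate 96 (x) x 140 (y) x 3 mm, about 0.4 kg. Four keyholes at x = +-34 mm from its middle: openings 18 mm wide centred at y = +50 and -25 mm (this one: x +34, y -25), each with an 8 mm slot leading towards -y. A narrow board with transformer and capacitors, up to 40 mm high, runs along the middle.
- tray_flange (a point): Middle of the outer face of the upright flange at the tray's -y end, 70 mm from the tray's middle and 12 mm above its underside: the place to push the tray towards its +y. Flange 80 mm wide, 3 mm thick, 22 mm high. Axes as the tray's.
- chassis: The opened instrument, fixed: a steel pan 240 (x) x 300 (y) mm, origin at its middle on the table, z up. Inner floor 14 mm above the table, side walls to 45 mm, rear wall (+x) to 52 mm, front panel (-x, towards the robot) to 108 mm. Low boards stand behind the panel (x below -45 mm), a fan and a filter can at the rear wall (x above 80 mm); the rest around the tray's place and the clamp is clear.
- seat (a point): Point on the chassis floor where the middle of the tray's underside lies when the tray is locked home, tray_grip then 30 mm straight above it. Chassis frame: x +15, y +50, z +14 mm. Axes as the chassis, and the tray's axes are to be parallel to them; +y is the sliding direction. The tray is lowered with its middle 18 mm short of here (at y = -18 mm) and then slid 18 mm; the slots' ends stop it.
- stud (a point): Middle of the top of the headed stud that belongs in tray_hole. Four steel studs stand on the chassis floor at x = +-34 mm, y = +32 and -43 mm from seat (this one: x +34, y -43): heads 13 mm across and 3 mm thick on 5.5 mm shanks, tops 8 mm above the floor; a head has 2.5 mm play all round in an opening.
- clamp (a joint): Angle of the dark steel hinged clamp, rad: 0 = fully shut, arm level and pointing to seat's +y, its end just behind the flange of a tray that is home and its lip over the flange; it grows as the clamp swings up and back, 1.57 upright, stop at 2.5. Starts between 2.0 and 2.4. Stiff hinge: stays where left, moved by 1 to 2 N at its end. It cannot shut unless the tray is fully down and home.
- clamp_hinge (a point): Middle of the clamp's hinge axis, parallel to seat's x, 140 mm from seat towards -y and 16 mm above the chassis floor; axes as seat's. Hinge ears reach 23 mm above the floor. Clamp arm 26 mm wide, 14 mm thick, 80 mm long from the hinge. Shut, its upper face is 6 mm above the axis as far as 54 mm out; from there to the end the raised lip's face is 11.5 mm above it.
- clamp_tip (a point): Middle of the upper face of the clamp's lip, 67 mm out from the hinge; z is the face's normal (pointing back and down while the clamp is open), y points outwards along the arm. It moves with the clamp. The place to push it: from behind near its free end, following it round the hinge, then from above; pushed low down, the arm's end comes up under the gripper.
- multimeter: Bystander: yellow and black hand-held meter 78 x 150 x 38 mm lying flat on the table on the other side of the instrument from the tray; origin at the middle of its underside.
- solder_spool: Bystander: solder spool 60 mm across and 46 mm high standing on its flange; origin at the middle of its underside.
- screwdriver: Bystander: black-handled screwdriver 180 mm long, lying on the table right of and behind the instrument; origin at its middle on the table.
- pliers: Bystander: small pliers 130 mm long with blue handles, lying on the table; origin near the pivot on the table.
- duster: Bystander: spray can 54 mm across, 170 mm high, standing; origin at the middle of its underside.
- screw_dish: Bystander: round steel dish 52 mm across and 12 mm high with screws in it, standing in the rear corner of the pan beside the clamp; origin at the middle of its underside.
Things that resemble listed ones, but are neither listed nor needed, are in the scene too. What is shaped like the part that bears tray_grip but red is not meant.

How it is judged:
By the outcome, as a careful person would: the job done as asked, in the order asked, and still so for the second after the job is handed in, with the robot touching nothing.
It also fails if it takes over 64 s, if anything falls off the work surface, if the arm or the gripper's body presses on something with over 40 N, if the wrist force passes 120 N, or if a joint passes its speed limit or range.

## Working session

There is one attempt and no reset: what is moved stays moved. The work goes in short steps, Python scripts to look and compute and a shell command to move; the robot and the scene stay as the last step left them, time stands still between calls to the robot, and variables do not carry over. Pictures are saved under pics/ and viewed, at most 10 in all, crops included, and the job is handed in when it is done.

```bash
mkdir -p pics; ls; cat > h.py <<'E'
import numpy as np, cv2
from scipy.spatial.transform import Rotation as R
from workcell import status, camera, get_calibration
def cam(name,obs=None):
    c=get_calibration(name); K=np.array([[c['fx'],0,c['cx']],[0,c['fy'],c['cy']],[0,0,1]])
    if 'rvec' in c:
        Rm=cv2.Rodrigues(np.array(c['rvec'],float))[0]; t=np.array(c['tvec'],float).ravel()
    else:
        T=np.eye(4); T[:3,:3]=R.from_quat(obs['tool_rot']).as_matrix(); T[:3,3]=obs['eef_pos']
        M=np.linalg.inv(T@np.array(c['tool_from_camera'])); Rm,t=M[:3,:3],M[:3,3]
    return K,Rm,t
def plane(C,uv,z):
    K,Rm,t=C; d=Rm.T@np.linalg.solve(K,[uv[0],uv[1],1]); o=-Rm.T@t
    return o+d*(z-o[2])/d[2]
def proj(C,p):
    K,Rm,t=C; q=K@(Rm@np.asarray(p,float)+t); return q[:2]/q[2]
def tri(C1,u1,C2,u2):
    P=[C[0]@np.c_[C[1],C[2]] for C in (C1,C2)]
    X=cv2.triangulatePoints(P[0],P[1],np.array(u1,float).reshape(2,1),np.array(u2,float).reshape(2,1)); return (X[:3]/X[3]).ravel()
def snap(name,fn=None):
    o=status.get_obs(); im=cv2.cvtColor(camera(name),cv2.COLOR_RGB2BGR)
    if fn: cv2.imwrite('pics/'+fn,im)
    return im,cam(name,o)
E
python3 - <<'E'
from h import *
a,C=snap('top','top0.png'); b,D=snap('scene','scene0.png')
for n,c in(('top',C),('scene',D)): print(n,c[0][0,0],-c[1].T@c[2],c[1][2])
o=status.get_obs();print(o['eef_pos'],o['tool_rot'],o['clock'],get_calibration('wrist'))
E
```

```text
pics
top 391.24737822750683 [ 0.36056883 -0.00508307  1.19740747] [ 0.14008862 -0.02385467 -0.98985157]
scene 369.5022154586436 [ 1.62742885 -0.05710236  0.75128371] [-0.84238672  0.03888103 -0.53746895]
[0.16269288 0.47220109 0.2304955 ] [ 1.65126682e-01  9.86271912e-01 -9.35560504e-04 -1.39558987e-04] 0.1 {'fx': 296.049953456072, 'fy': 296.049953456072, 'cx': 254.52823940729004, 'cy': 191.38071462742155, 'tool_from_camera': array([[ 1.19121297e-03, -9.55709138e-01, -2.94310423e-01,
         7.44533130e-02],
       [ 9.99998653e-01,  1.47069611e-03, -7.28300223e-04,
         3.90874436e-04],
       [ 1.12888437e-03, -2.94309159e-01,  9.55709603e-01,
        -1.42537769e-01],
       [ 0.00000000e+00,  0.00000000e+00,  0.00000000e+00,
         1.00000000e+00]])}
```

```bash
python3 -c "
import cv2
for n in('top','scene'): cv2.imwrite(f'pics/{n}0b.png',cv2.resize(cv2.imread(f'pics/{n}0.png'),(800,600),interpolation=cv2.INTER_CUBIC))"
```

```text
(no output)
```

View pics/top0b.png

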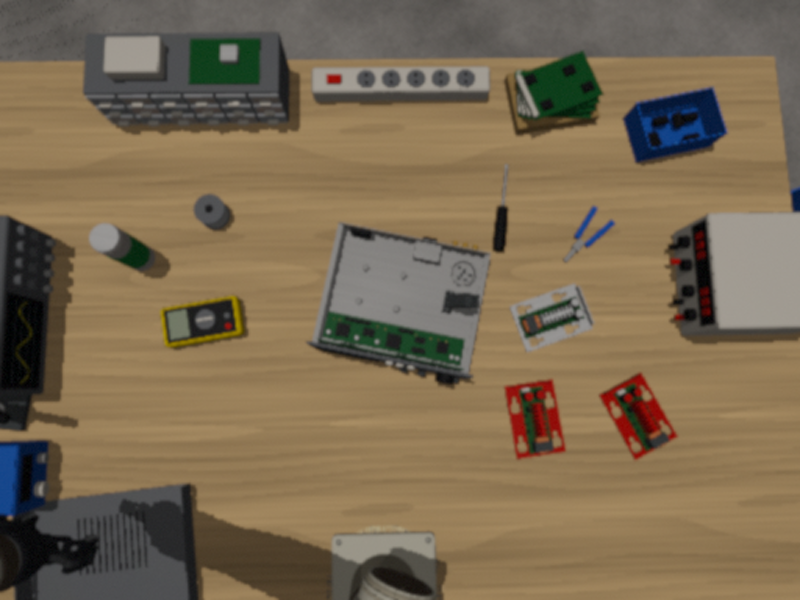

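View pics/scene0b.png

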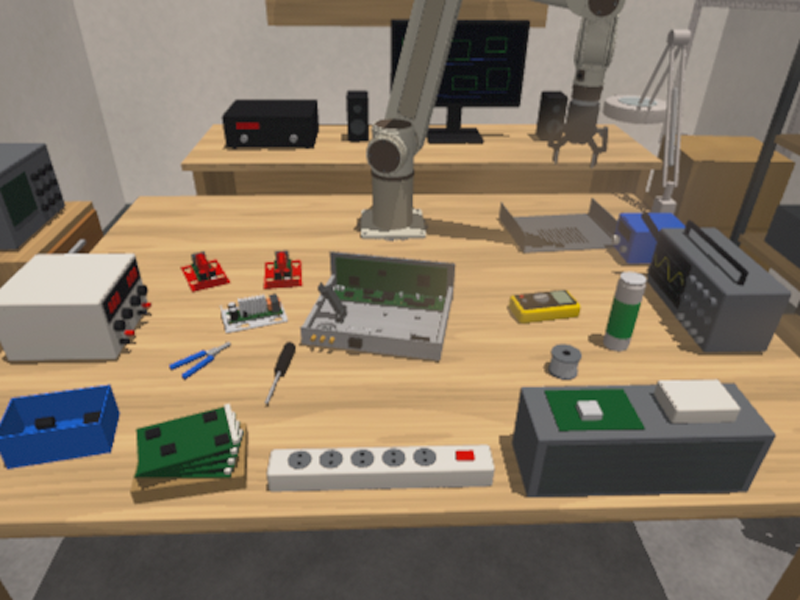

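The top view (800x600) shows three possible trays: a silver one at (551,318) and red ones at (535,418) and (638,415). I choose the silver one. The chassis is at (405,300), its studs at about (366,268), (404,276), (359,301) and (396,309), and the clamp at (460,300).

```bash
python3 - <<'E'
from h import *
im=cv2.imread('pics/top0.png'); C=cam('top'); s=.64
for n,u,z in(('tray',(551,318),.003),('red',(535,418),.003),('s1',(366,268),.022),('s2',(404,276),.022),('s3',(359,301),.022),('s4',(396,309),.022)):
    print(n,plane(C,(u[0]*s,u[1]*s),z).round(4))
o=status.get_obs(); print(o['eef_pos'],R.from_quat(o['tool_rot']).as_matrix().round(3))
E
```

```text
tray [ 0.4941 -0.3422  0.003 ]
red [ 0.3004 -0.3002  0.003 ]
s1 [0.5967 0.0216 0.022 ]
s2 [ 0.5796 -0.0524  0.022 ]
s3 [0.5317 0.0361 0.022 ]
s4 [ 0.5148 -0.0354  0.022 ]
[0.16269288 0.47220109 0.2304955 ] [[-0.945  0.326 -0.001]
 [ 0.326  0.945 -0.002]
 [-0.    -0.002 -1.   ]]
```

```bash
python3 -m creep '[[2.8,-4,1,0,0,-4],[2.8,-4,1,0,0,-4],[2.8,-4,1,0,0,-4],[2.8,-4,1,0,0,-4],[2.8,-4,1,0,0,-4],[2.8,-4,1,0,0,-4],[2.8,-4,1,0,0,-4],[2.8,-4,1,0,0,-4]]' 1; python3 -m creep '[[2.8,-4,0,0,0,-4],[2.8,-4,0,0,0,-4],[2.8,-4,0,0,0,-4],[1,-3,0,0,0,-4],[0,-2,0,0,0,-4],[0,0,0,0,0,0],[0,0,0,0,0,0]]'
python3 - <<'E'
from h import *
snap('wrist','w1.png'); o=status.get_obs(); print(o['eef_pos'],o['joint_pos'],R.from_quat(o['tool_rot']).as_matrix()[:2,0])
E
```

```text
clock: 0.9
eef_pos: [0.3874, 0.1508, 0.3115]
tool_rot: [0.432, 0.902, -0.0, -0.0]
ft_force: [0.6, 1.4, 0.4]
grip_width: 0.0855
grasp_force: 0.0
clock: 1.6
eef_pos: [0.4806, -0.0174, 0.3108]
tool_rot: [0.581, 0.814, -0.0, -0.001]
ft_force: [0.1, 0.2, 0.1]
grip_width: 0.0851
grasp_force: 0.0
[ 0.48058955 -0.01683352  0.31103615] [-3.52940546e-02  1.83104940e-01  1.37587829e-01  1.52601047e+00
  4.46125479e-04  1.20316572e+00] [-0.32625222  0.94528251]
```

View pics/w1.png

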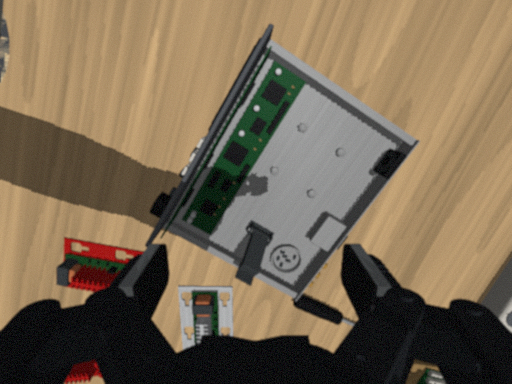

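The wrist picture shows the studs at (302,128), (340,152), (274,170) and (311,193), the clamp at (252,252), the dish at (286,258), and the silver tray at (205,315). Red trays are at (100,260) and the bottom left. Next I take a close look at the silver tray.

```bash
python3 -m creep '[[0,-4,-0.5,0,0,0],[0,-4,-1,0,0,0],[0,-4,-1.5,0,0,0],[0,-4,-2,0,0,0],[0,-4,-2,0,0,0],[0,-4,-2,0,0,0],[0,-4,-2,0,0,0],[0,-2,0,0,0,0]]'; python3 -m creep '[[0,0,0,0,0,0],[0,0,0,0,0,0],[0,0,0,0,0,0]]'
python3 - <<'E'
from h import *
im,C=snap('wrist','w2.png'); o=status.get_obs(); print(o['eef_pos'],proj(C,[.4941,-.3422,.003]))
E
```

```text
clock: 2.45
eef_pos: [0.4796, -0.3177, 0.1978]
tool_rot: [0.581, 0.814, -0.0, -0.003]
ft_force: [-0.6, 0.8, -0.1]
grip_width: 0.0852
grasp_force: 0.0
clock: 2.75
eef_pos: [0.4815, -0.3157, 0.2019]
tool_rot: [0.58, 0.815, 0.0, 0.0]
ft_force: [0.2, 0.2, 0.2]
grip_width: 0.0857
grasp_force: 0.0
[ 0.48151264 -0.31569572  0.20202226] [256.55938528 190.33988744]
```

View pics/w2.png

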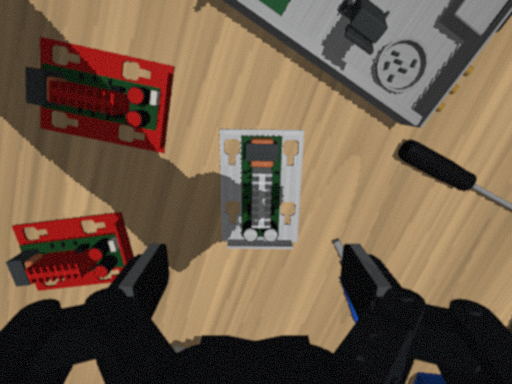

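The silver tray is at (262,190). Its wide openings face image-up and the flange is at the bottom (v≈243), so tray +y is tool +x. The choice is confirmed, so I measure the tray, and the studs from w1.

```bash
cat >> h.py <<'E'
def holes(im,box):
    x0,y0,x1,y1=box; k=6
    c=cv2.resize(im[y0:y1,x0:x1],None,fx=k,fy=k,interpolation=cv2.INTER_CUBIC)
    hsv=cv2.cvtColor(c,cv2.COLOR_BGR2HSV)
    m=cv2.inRange(hsv,(5,60,60),(28,255,255))
    cs,_=cv2.findContours(m,cv2.RETR_LIST,cv2.CHAIN_APPROX_NONE); out=[]
    for q in cs:
        a=cv2.contourArea(q)/k/k
        if 60<a<900:
            M=cv2.moments(q); out.append((M['m10']/M['m00']/k+x0-.5+.5/k,M['m01']/M['m00']/k+y0-.5+.5/k,a))
    return out
def fit(src,dst):
    src=np.array(src);dst=np.array(dst);a=src-src.mean(0);b=dst-dst.mean(0)
    th=np.arctan2((a[:,0]*b[:,1]-a[:,1]*b[:,0]).sum(),(a*b).sum())
    Q=np.array([[np.cos(th),-np.sin(th)],[np.sin(th),np.cos(th)]]); t=dst.mean(0)-Q@src.mean(0)
    return th,t,dst-(src@Q.T+t)
E
python3 - <<'E'
from h import *
im=cv2.imread('pics/w2.png'); o=status.get_obs(); C=cam('wrist',o)
for h in holes(im,(212,120,312,255)): print(np.round(h,1),plane(C,h[:2],.0025).round(4))
# studs in w1
im=cv2.imread('pics/w1.png')
o1=dict(o); o1['eef_pos']=[.48058955,-.01683352,.31103615]; o1['tool_rot']=[.581,.814,0,0]
C1=cam('wrist',o1)
g=cv2.cvtColor(im,cv2.COLOR_BGR2GRAY)
c=np.hstack([cv2.resize(im[100:220,250:370],None,fx=4,fy=4,interpolation=cv2.INTER_CUBIC),])
d=cv2.resize(cv2.imread('pics/w2.png')[120:255,215:310],None,fx=3.5,fy=3.55,interpolation=cv2.INTER_CUBIC)[:480]
d=cv2.copyMakeBorder(d,0,480-d.shape[0],0,0,cv2.BORDER_CONSTANT)[:, :319]
cv2.imwrite('pics/crop1.png',np.hstack([c,d])[:, :800])
E
```

```text
[287.2 210.4 213.7] [ 0.5384 -0.3544  0.0025]
[232.3 209.7 211.6] [ 0.4742 -0.3759  0.0025]
[261.5 163.6 167.8] [ 0.4888 -0.3095  0.0025]
[290.2 149.9 257.3] [ 0.5149 -0.2834  0.0025]
[231.7 149.1 262.8] [ 0.4505 -0.3048  0.0025]
[261.8 140.8 146. ] [ 0.4803 -0.2843  0.0025]
```

View pics/crop1.png

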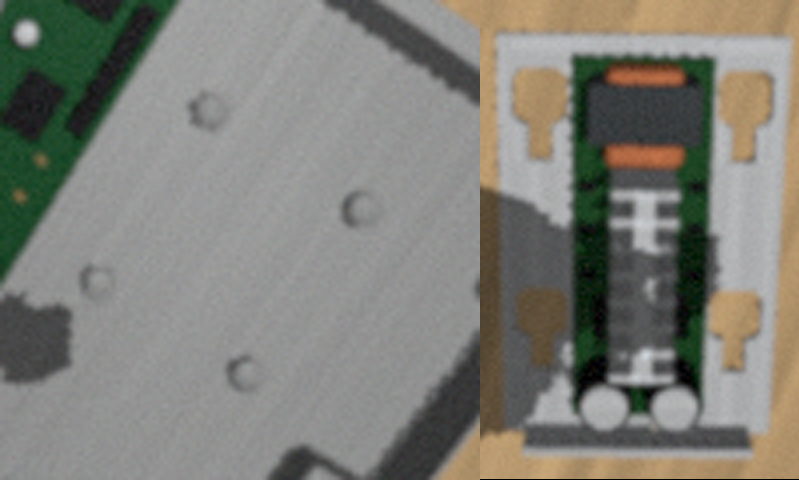

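The left half of the crop shows the stud heads at w1 pixels (302.5,127), (340.5,152), (274.5,170.7) and (311.2,193). The right half shows the four keyholes with wide ends up and slots towards the flange at the bottom.

```bash
python3 - <<'E'
from h import *
o=status.get_obs(); np.set_printoptions(suppress=True,precision=4)
T=[(.034,-.0293),(-.034,-.0293),(.034,.0457),(-.034,.0457)]
D=[(.5384,-.3544),(.4742,-.3759),(.5149,-.2834),(.4505,-.3048)]
th,t,r=fit(T,D); print('tray',np.degrees(th),t,r)
o1=dict(o); o1['eef_pos']=[.48058955,-.01683352,.31103615]
o1['tool_rot']=R.from_matrix(np.array([[-.32625,.94528,0],[.94528,.32625,0],[0,0,-1.]])).as_quat()
C1=cam('wrist',o1); Ct=cam('top')
S=[(-.034,.032),(.034,.032),(-.034,-.043),(.034,-.043)]
W=[(302.5,127),(340.5,152),(274.5,170.7),(311.2,193)]
P=[plane(C1,u,.0215)[:2] for u in W]; th,t,r=fit(S,P); print('seat wrist',np.degrees(th),t,r)
U=[(359,301),(366,268),(396,309),(404,276)]
# refine in top: centroids of local gradient
im=cv2.imread('pics/top0.png');g=cv2.cvtColor(im,cv2.COLOR_BGR2GRAY).astype(float)
V=[]
for u in U:
    x,y=int(u[0]*.64),int(u[1]*.64); w=g[y-6:y+7,x-6:x+7]; a=abs(w-np.median(w)); a[a<12]=0
    yy,xx=np.mgrid[-6:7,-6:7]; V.append((x+(a*xx).sum()/a.sum(),y+(a*yy).sum()/a.sum()))
P=[plane(Ct,u,.0215)[:2] for u in V]; th2,t2,r=fit(S,P); print('seat top',np.degrees(th2),t2,r,V)
E
```

```text
tray 18.407747016991138 [ 0.4971 -0.3374] [[-0.0002  0.0001]
 [ 0.0001  0.    ]
 [-0.     -0.0001]
 [ 0.0001 -0.    ]]
seat wrist -12.584077807856517 [0.5597 0.0031] [[ 0.      0.    ]
 [-0.0003 -0.0003]
 [ 0.0007 -0.    ]
 [-0.0005  0.0004]]
seat top -13.17486696416735 [ 0.5561 -0.0028] [[ 0.0017 -0.0013]
 [-0.0013  0.0008]
 [ 0.0005  0.0002]
 [-0.0009  0.0002]] [(np.float64(230.19689119170985), np.float64(192.56476683937825)), (np.float64(234.32558139534885), np.float64(172.02325581395348)), (np.float64(253.8658536585366), np.float64(198.15040650406505)), (np.float64(258.5135135135135), np.float64(177.01544401544402))]
```

```bash
python3 -m creep '[[1,4.3,0.2,0,0,-3.9],[1,4.3,0.2,0,0,-3.9],[1,4.3,0.2,0,0,-3.9],[1,4.3,0.2,0,0,-3.9],[1,4.3,0.2,0,0,-3.9],[1,4.3,0.2,0,0,-3.9],[1,4.3,0.2,0,0,-3.9],[1,4.3,0.2,0,0,-3.9]]'; python3 -m creep '[[0,0,0,0,0,0],[0,0,0,0,0,0],[0,0,0,0,0,0],[0,0,0,0,0,0]]'
python3 - <<'E'
from h import *
im,C=snap('wrist','w3.png'); o=status.get_obs(); print(o['eef_pos'],o['joint_pos'],np.degrees(np.arctan2(*R.from_quat(o['tool_rot']).as_matrix()[1::-1,0])))
np.savez('w3.npz',p=o['eef_pos'],q=o['tool_rot'])
th=np.radians(-12.584);Q=np.array([[np.cos(th),-np.sin(th)],[np.sin(th),np.cos(th)]])
for s in [(-.034,.032),(.034,.032),(-.034,-.043),(.034,-.043)]:
    print(proj(C,[*(np.array([.5597,.0031])+Q@np.array(s)),.0215]).round(1))
cv2.imwrite('pics/crop2.png',cv2.resize(im[110:290,150:390],(800,600),interpolation=cv2.INTER_CUBIC))
E
```

```text
clock: 3.6
eef_pos: [0.5607, 0.0299, 0.2184]
tool_rot: [0.778, 0.628, 0.001, 0.0]
ft_force: [-0.1, -0.3, 0.0]
grip_width: 0.0853
grasp_force: 0.0
clock: 4.0
eef_pos: [0.5605, 0.0257, 0.2175]
tool_rot: [0.779, 0.627, -0.0, 0.0]
ft_force: [0.5, 0.1, 0.1]
grip_width: 0.0856
grasp_force: 0.0
[0.56055482 0.02557661 0.21747293] [ 4.56610854e-02  3.68337409e-01  1.45907377e-01  1.34837706e+00
 -1.20908649e-04  1.83120533e+00] 77.6958507273914
[228.1 159. ]
[286.8 159.4]
[229.3 219.1]
[284.5 219.4]
```

View pics/crop2.png

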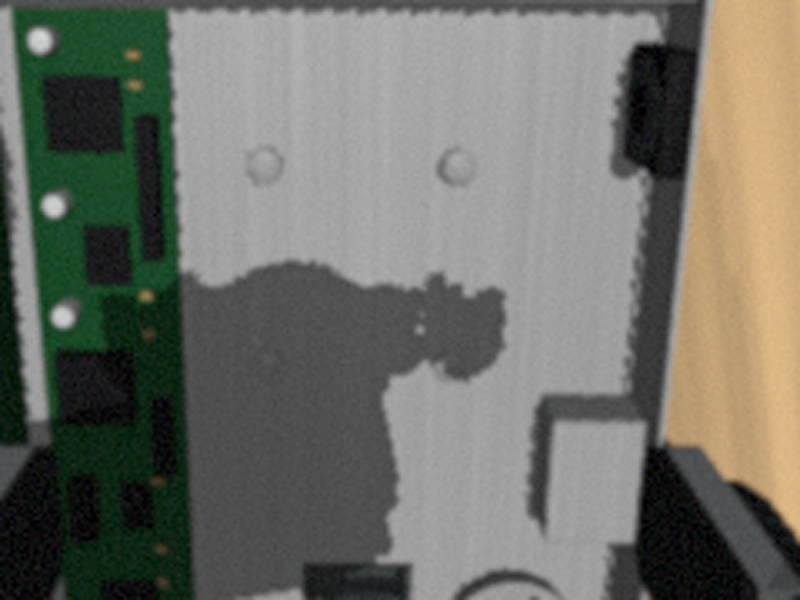

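The crop shows stud heads at (264,165), (458,167) and, faintly in the shadow, (268,360). These agree within 1 px with the prediction from w1.

```bash
python3 - <<'E'
from h import *
np.set_printoptions(suppress=True,precision=4)
d=np.load('w3.npz'); C=cam('wrist',dict(eef_pos=d['p'],tool_rot=d['q']))
S=[(-.034,.032),(.034,.032),(-.034,-.043)]
P=[plane(C,u,.0215)[:2] for u in[(228.85,159.15),(287.05,159.75),(230.05,217.65)]]
th,t,r=fit(S,P); print(np.degrees(th),t,r)
print('tray grip tool target: tray yaw 18.4 -> tool x angle 108.4; now 77.7')
E
```

```text
-12.956587691841992 [0.5604 0.0032] [[-0.0001 -0.0007]
 [-0.0007 -0.0005]
 [ 0.0008  0.0012]]
tray grip tool target: tray yaw 18.4 -> tool x angle 108.4; now 77.7
```

```bash
python3 -m creep '[[-0.8,-4.5,0,0,0,3.8],[-0.8,-4.5,0,0,0,3.8],[-0.8,-4.5,0,0,0,3.8],[-0.8,-4.5,-1,0,0,3.8],[-0.8,-4.5,-1.5,0,0,3.8],[-0.8,-4.5,-1.5,0,0,3.8],[-0.8,-4.5,-1.5,0,0,3.8],[-0.8,-4.5,-1.5,0,0,4.1]]'; python3 -m creep '[[0,0,-2,0,0,0],[0,0,-2,0,0,0],[0,0,0,0,0,0],[0,0,0,0,0,0],[0,0,0,0,0,0]]'
python3 - <<'E'
from h import *
o=status.get_obs(); print(o['eef_pos'],np.degrees(np.arctan2(*R.from_quat(o['tool_rot']).as_matrix()[1::-1,0])))
im,C=snap('wrist','w4.png')
for s in [(.4971,-.3374,.04)]: print(proj(C,s))
E
```

```text
clock: 4.85
eef_pos: [0.4954, -0.3362, 0.147]
tool_rot: [0.584, 0.812, 0.0, 0.0]
ft_force: [0.2, -0.7, -0.5]
grip_width: 0.0851
grasp_force: 0.0
clock: 5.35
eef_pos: [0.4975, -0.3339, 0.1087]
tool_rot: [0.584, 0.811, 0.0, 0.001]
ft_force: [0.6, -0.5, -0.0]
grip_width: 0.0854
grasp_force: 0.0
[ 0.49746184 -0.33387212  0.10874462] 108.47737962605639
[251.54860077 207.54233337]
```

```bash
python3 -m creep '[[0,-0.35,-2.5,0,0,0],[0,0,-2.5,0,0,0],[0,0,-2,0,0,0],[0,0,-1.4,0,0,0],[0,0,-1,0,0,0],[0,0,0,0,0,0],[0,0,0,0,0,0]]'
python3 -m creep '[[0,0,0,0,0,0],[0,0,0,0,0,0],[0,0,0,0,0,0],[0,0,0,0,0,0],[0,0,0,0,0,0],[0,0,0,0,0,0]]' -1
```

```text
clock: 6.1
eef_pos: [0.4975, -0.3371, 0.0141]
tool_rot: [0.584, 0.812, -0.0, 0.001]
ft_force: [-0.8, 0.5, 1.2]
grip_width: 0.0855
grasp_force: 0.0
clock: 6.7
eef_pos: [0.4968, -0.3371, 0.0137]
tool_rot: [0.584, 0.811, -0.0, 0.0]
ft_force: [-2.0, -0.7, 2.5]
grip_width: 0.0193
grasp_force: 60.6
```

```bash
python3 -m creep '[[0,0,0.5,0,0,0],[0,0,1,0,0,0],[0,0,2,0,0,0],[0,0,3,0,0,0],[0,0,3,0,0,0],[0,0,3,0,0,0],[0,0,2,0,0,0],[0,0,1,0,0,0]]';python3 -m creep '[[0,0,0,0,0,0],[0,0,0,0,0,0],[0,0,0,0,0,0]]'
python3 - <<'E'
from h import *
o=status.get_obs(); print(o['eef_pos'],o['tool_rot'],o['ft_force'],o['ft_torque'])
im,C=snap('wrist','w5.png'); cv2.imwrite('pics/w5b.png',cv2.resize(im[60:384,60:450],None,fx=2,fy=1.85)[:600,:800])
th=np.radians(18.41);Q=np.array([[np.cos(th),-np.sin(th)],[np.sin(th),np.cos(th)]])
for s in [(-.034,.0457),(.034,.0457),(-.034,-.0293),(.034,-.0293),(-.048,.07),(.048,.07)]:
    print(s,proj(C,[*(np.array([.4971,-.3374])+Q@np.array(s)),o['eef_pos'][2]-.0137+.0025]).round(1))
E
```

```text
clock: 7.5
eef_pos: [0.4977, -0.3372, 0.171]
tool_rot: [0.584, 0.812, 0.0, 0.002]
ft_force: [0.1, -0.4, -4.5]
grip_width: 0.0191
grasp_force: 59.6
clock: 7.8
eef_pos: [0.4959, -0.3361, 0.1663]
tool_rot: [0.584, 0.812, -0.0, -0.002]
ft_force: [-1.4, -0.0, -4.1]
grip_width: 0.0192
grasp_force: 59.6
[ 0.49587153 -0.33605666  0.16634223] [ 5.84316290e-01  8.11523857e-01 -3.63541041e-05 -1.87106395e-03] [-1.40605408 -0.04608483 -4.11660864] [-0.05796579  0.08124424 -0.02503854]
(-0.034, 0.0457) [190.4 161.3]
(0.034, 0.0457) [319.3 161.7]
(-0.034, -0.0293) [197.9 284.2]
(0.034, -0.0293) [311.  284.6]
(-0.048, 0.07) [159.7 113.6]
(0.048, 0.07) [350.3 114.2]
```

View pics/w5b.png

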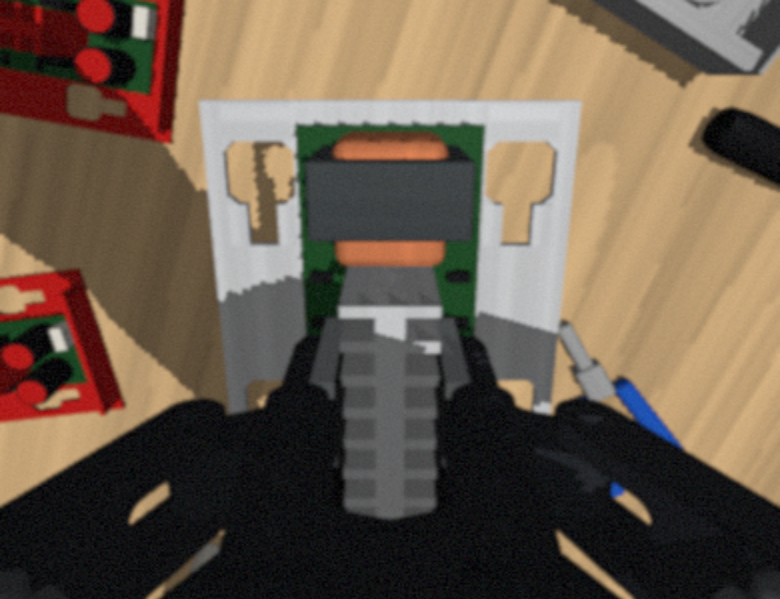

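The tray is held straight: front corners at (200,101) and (580,101), front keyholes where predicted (within 1 px), and no slip.

```bash
python3 -m creep '[[0.74,4,0,0,0,-3.9],[0.74,4,0,0,0,-3.9],[0.74,4,0,0,0,-3.9],[0.74,4,0,0,0,-3.9],[0.74,4,0,0,0,-3.9],[0.74,4,0,0,0,-3.9],[0.74,4,0,0,0,-3.9],[0.74,4,0,0,0,-3.9]]';for i in 1 2 3 4; do python3 -m creep '[[0,0,0,0,0,0],[0,0,0,0,0,0]]' | sed -n 1,4p; done
python3 - <<'E'
from h import *
o=status.get_obs(); print(o['eef_pos'],o['joint_vel'],np.degrees(np.arctan2(*R.from_quat(o['tool_rot']).as_matrix()[1::-1,0])),R.from_quat(o['tool_rot']).as_matrix()[:,2])
E
```

```text
clock: 8.65
eef_pos: [0.5556, -0.0151, 0.1672]
tool_rot: [0.782, 0.623, -0.001, -0.001]
ft_force: [0.3, 0.1, -4.6]
grip_width: 0.0192
grasp_force: 59.6
clock: 8.85
eef_pos: [0.5555, -0.0157, 0.1672]
tool_rot: [0.78, 0.626, -0.001, -0.0]
ft_force: [0.2, -0.4, -4.7]
clock: 9.05
eef_pos: [0.5557, -0.018, 0.168]
tool_rot: [0.782, 0.624, -0.0, -0.0]
ft_force: [1.0, -0.0, -4.5]
clock: 9.25
eef_pos: [0.556, -0.0178, 0.1683]
tool_rot: [0.782, 0.624, -0.0, -0.0]
ft_force: [-0.9, 0.9, -4.0]
clock: 9.45
eef_pos: [0.5561, -0.0171, 0.1684]
tool_rot: [0.781, 0.624, 0.0, 0.0]
ft_force: [-0.0, 0.1, -4.8]
[ 0.55607592 -0.01711465  0.16838085] [ 0.00406018  0.00022708  0.00020034 -0.00065317  0.00043373  0.00094461] 77.25571126552634 [ 1.60469796e-04  1.25671408e-05 -9.99999987e-01]
```

```bash
python3 -m creep '[[0,0.25,-2,0,0,0],[0,0,-2.5,0,0,0],[0,0,-2.5,0,0,0],[0,0,-2.3,0,0,0],[0,0,-1.5,0,0,0],[0,0,-0.5,0,0,0],[0,0,0,0,0,0],[0,0,0,0,0,0]]';python3 -m creep '[[0,0,0,0,0,0],[0,0,0,0,0,0],[0,0,0,0,0,0]]'
python3 - <<'E'
from h import *
o=status.get_obs(); print(o['eef_pos'],np.degrees(np.arctan2(*R.from_quat(o['tool_rot']).as_matrix()[1::-1,0])))
im,C=snap('wrist','w6.png'); cv2.imwrite('pics/w6b.png',cv2.resize(im[90:260,140:370],(800,591),interpolation=cv2.INTER_CUBIC))
y=np.radians(-12.8);Q=np.array([[np.cos(y),-np.sin(y)],[np.sin(y),np.cos(y)]])
for s in [(-.034,.032),(.034,.032)]:
    print(proj(C,[*(np.array([.5602,.0032])+Q@np.array(s)),.022]).round(1))
E
```

```text
clock: 10.25
eef_pos: [0.5569, -0.0143, 0.0563]
tool_rot: [0.781, 0.624, 0.001, 0.001]
ft_force: [0.3, 0.8, -4.6]
grip_width: 0.0194
grasp_force: 59.5
clock: 10.55
eef_pos: [0.5566, -0.0143, 0.056]
tool_rot: [0.781, 0.624, 0.001, 0.0]
ft_force: [-0.4, 0.5, -3.7]
grip_width: 0.0196
grasp_force: 59.5
[ 0.55657377 -0.01428057  0.05603686] 77.28872683297904
[195.7 144.7]
[309.9 145. ]
```

View pics/w6b.png

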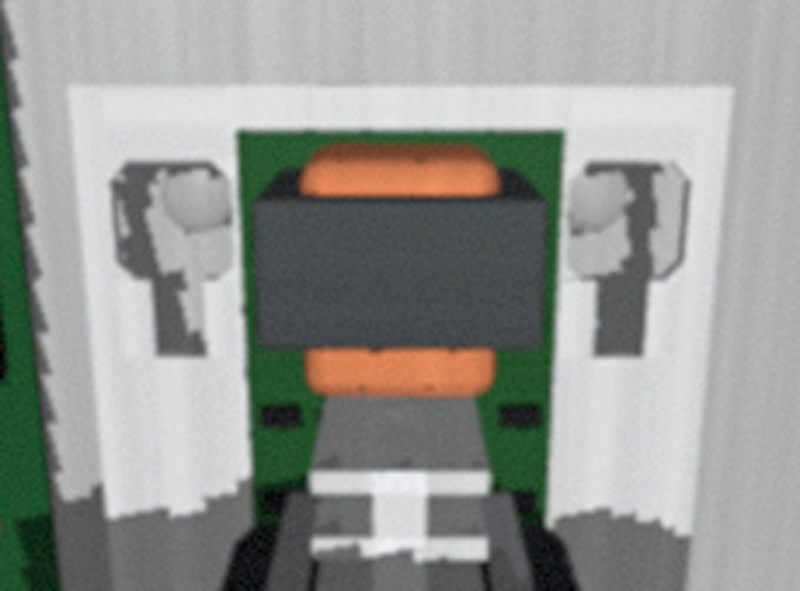

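Through the front openings (crop centres about (172,221) and (628,221)) both stud heads show at about (196,200) and (597,203). Next I cast both to world points and compare.

```bash
python3 - <<'E'
from h import *
o=status.get_obs(); C=cam('wrist',o); f=lambda u:(140+(u[0]+.5)/3.478-.5,90+(u[1]+.5)/3.478-.5)
a=np.radians(-12.75);Q=np.array([[np.cos(a),-np.sin(a)],[np.sin(a),np.cos(a)]])
for s,h in(((196,200),(172,221)),((597,203),(628,221))):
    S=plane(C,f(s),.022);H=plane(C,f(h),o['eef_pos'][2]-.0137+.003)
    print(S.round(4),H.round(4),'need move chassis-axes mm',(Q.T@(S-H)[:2]*1e3).round(2),'world',((S-H)[:2]*1e3).round(2))
E
```

```text
[0.5338 0.0405 0.022 ] [0.5346 0.0407 0.0452] need move chassis-axes mm [-0.78 -0.39] world [-0.85 -0.2 ]
[0.6007 0.025  0.022 ] [0.6013 0.0258 0.0452] need move chassis-axes mm [-0.33 -0.9 ] world [-0.52 -0.8 ]
```

```bash
python3 -m creep '[[-0.06,-0.05,-0.8,0,0,0],[0,0,-0.6,0,0,0],[0,0,-0.3,0,0,0],[0,0,-0.2,0,0,0],[0,0,-0.2,0,0,0],[0,0,-0.2,0,0,0],[0,0,0,0,0,0]]'; python3 -m creep '[[0,0,-0.2,0,0,0],[0,0,-0.2,0,0,0],[0,0,0,0,0,0],[0,0,0,0,0,0]]'
```

```text
clock: 11.3
eef_pos: [0.5553, -0.0148, 0.0321]
tool_rot: [0.781, 0.624, -0.0, -0.0]
ft_force: [-0.1, -0.1, -4.1]
grip_width: 0.0194
grasp_force: 59.6
clock: 11.7
eef_pos: [0.5554, -0.0148, 0.0283]
tool_rot: [0.781, 0.624, -0.0, -0.0]
ft_force: [-0.0, -0.1, -4.0]
grip_width: 0.0194
grasp_force: 59.6
```

```bash
python3 -m creep '[[0,0,-0.08,0,0,0],[0,0,0,0,0,0]]'; python3 -m creep '[[0,0,-0.06,0,0,0],[0,0,0,0,0,0]]'
```

```text
clock: 11.9
eef_pos: [0.5557, -0.0148, 0.0278]
tool_rot: [0.781, 0.624, 0.0, 0.0]
ft_force: [-0.7, 0.4, -3.2]
grip_width: 0.0193
grasp_force: 59.7
clock: 12.1
eef_pos: [0.5557, -0.0148, 0.0277]
tool_rot: [0.781, 0.624, 0.0, 0.0]
ft_force: [-2.0, 0.7, 3.7]
grip_width: 0.0195
grasp_force: 60.7
```

```bash
python3 -m creep '[[0.07,0.29,0,0,0,0],[0.07,0.29,0,0,0,0],[0.07,0.29,0,0,0,0],[0.07,0.29,0,0,0,0],[0.04,0.2,0,0,0,0],[0,0,0,0,0,0]]'; python3 -m creep '[[0.04,0.2,0,0,0,0],[0.02,0.1,0,0,0,0],[0,0,0,0,0,0],[0,0,0,0,0,0]]'
```

```text
clock: 12.7
eef_pos: [0.5597, -0.0022, 0.0277]
tool_rot: [0.781, 0.624, 0.0, 0.002]
ft_force: [0.2, -4.8, 3.6]
grip_width: 0.0192
grasp_force: 60.8
clock: 13.1
eef_pos: [0.5603, 0.0007, 0.0277]
tool_rot: [0.781, 0.624, 0.0, 0.001]
ft_force: [-0.6, -5.2, 5.1]
grip_width: 0.0194
grasp_force: 60.9
```

```bash
python3 -m creep '[[0.02,0.1,0,0,0,0],[0.02,0.1,0,0,0,0],[0,0,0,0,0,0]]'; python3 -m creep '[[0.02,0.1,0,0,0,0],[0,0,0,0,0,0],[0,0,0,0,0,0]]'; python3 -m creep '[[0.02,0.1,0,0,0,0],[0,0,0,0,0,0],[0,0,0,0,0,0]]'
```

```text
clock: 13.4
eef_pos: [0.5607, 0.0027, 0.0278]
tool_rot: [0.781, 0.624, 0.0, 0.002]
ft_force: [-0.1, -4.8, 4.9]
grip_width: 0.0195
grasp_force: 60.9
clock: 13.7
eef_pos: [0.5608, 0.0036, 0.0277]
tool_rot: [0.781, 0.624, 0.0, 0.001]
ft_force: [0.2, -5.5, 3.7]
grip_width: 0.0193
grasp_force: 60.9
clock: 14.0
eef_pos: [0.5609, 0.0042, 0.0277]
tool_rot: [0.781, 0.624, -0.0, 0.002]
ft_force: [-1.1, -8.2, 4.7]
grip_width: 0.0192
grasp_force: 61.0
```

```bash
python3 -m creep '[[0.02,0.1,0,0,0,0],[0,0,0,0,0,0],[0,0,0,0,0,0]]'; python3 -m creep '[[0.02,0.1,0,0,0,0],[0,0,0,0,0,0],[0,0,0,0,0,0]]'
```

```text
clock: 14.3
eef_pos: [0.5609, 0.0042, 0.0278]
tool_rot: [0.782, 0.624, -0.001, 0.002]
ft_force: [-1.5, -9.3, 6.2]
grip_width: 0.0193
grasp_force: 61.1
clock: 14.6
eef_pos: [0.5609, 0.0043, 0.0279]
tool_rot: [0.782, 0.624, -0.002, 0.003]
ft_force: [-1.6, -12.4, 6.6]
grip_width: 0.0194
grasp_force: 61.2
```

```bash
python3 -m creep '[[-0.03,-0.15,0,0,0,0],[0,0,0,0,0,0]]'; python3 -m creep '[[0,0,0,0,0,0],[0,0,0,0,0,0],[0,0,0,0,0,0]]' -0.2; python3 -m creep '[[0,0,1,0,0,0],[0,0,2,0,0,0],[0,0,3,0,0,0],[0,0,4,0,0,0],[0,0,4,0,0,0],[0,0,3,0,0,0],[0,0,0,0,0,0],[0,0,0,0,0,0]]'
python3 - <<'E'
from h import *
o=status.get_obs(); print(o['eef_pos'],o['joint_pos']);np.savez('w7.npz',p=o['eef_pos'],q=o['tool_rot'])
im,C=snap('wrist','w7.png'); cv2.imwrite('pics/w7b.png',cv2.resize(im,(800,600),interpolation=cv2.INTER_CUBIC))
a=np.radians(-12.75);Q=np.array([[np.cos(a),-np.sin(a)],[np.sin(a),np.cos(a)]]);s0=np.array([.5605,.0035])
for s in [(0,-.140,.030),(0,-.07,.036),(-.048,.07,.017),(.048,.07,.017),(-.034,.032,.022),(.034,-.043,.022)]:
    print(s,(s0+Q@np.array(s[:2])).round(4),proj(C,[*(s0+Q@np.array(s[:2])),s[2]]).round(1)*800/512)
E
```

```text
clock: 14.8
eef_pos: [0.5609, 0.0042, 0.0278]
tool_rot: [0.782, 0.624, -0.0, 0.002]
ft_force: [-1.7, -7.2, 5.2]
grip_width: 0.0197
grasp_force: 61.0
clock: 15.1
eef_pos: [0.5603, 0.0069, 0.0267]
tool_rot: [0.781, 0.625, 0.0, -0.0]
ft_force: [0.0, 0.2, 0.0]
grip_width: 0.0344
grasp_force: 0.0
clock: 15.9
eef_pos: [0.5607, 0.0066, 0.1982]
tool_rot: [0.781, 0.625, 0.001, 0.001]
ft_force: [-0.9, 0.0, -0.7]
grip_width: 0.0344
grasp_force: 0.0
[0.56071335 0.00662133 0.19816053] [1.16842675e-02 3.74311045e-01 1.04057660e-01 1.29793252e+00
 2.29009052e-04 1.80398783e+00]
(0, -0.14, 0.03) [ 0.5296 -0.133 ] [396.40625 449.0625 ]
(0, -0.07, 0.036) [ 0.5451 -0.0648] [396.5625 370.9375]
(-0.048, 0.07, 0.017) [0.5291 0.0824] [325.625 169.375]
(0.048, 0.07, 0.017) [0.6228 0.0612] [467.96875 169.6875 ]
(-0.034, 0.032, 0.022) [0.5344 0.0422] [347.34375 226.875  ]
(0.034, -0.043, 0.022) [ 0.5842 -0.0459] [442.8125 329.0625]
```

View pics/w7b.png

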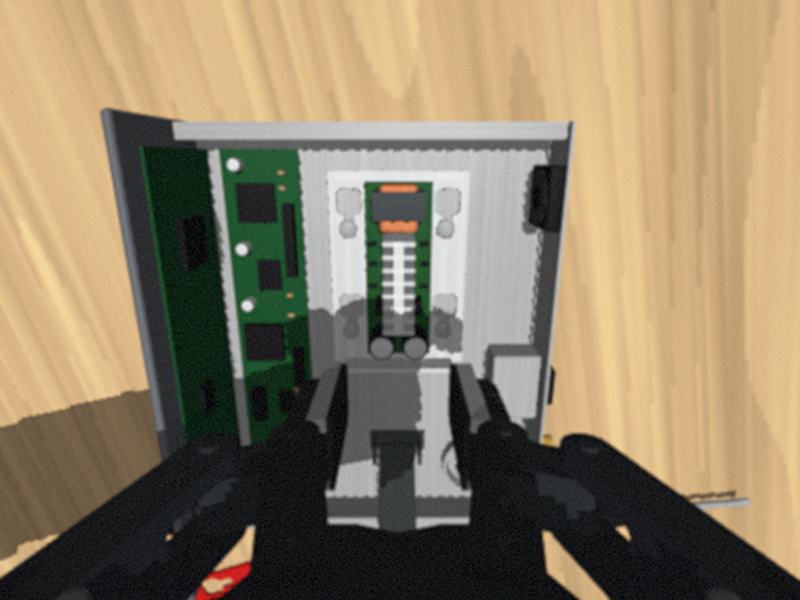

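The tray lies flat with the stud heads at the slot ends (347,228) and (445,228), so it is home. The clamp is at (397,450). Next I estimate the clamp angle from the end edge in w1.

```bash
python3 - <<'E'
from h import *
o1=dict(eef_pos=[.48058955,-.01683352,.31103615],tool_rot=R.from_matrix(np.array([[-.32625,.94528,0],[.94528,.32625,0],[0,0,-1.]])).as_quat())
C=cam('wrist',o1); im=cv2.imread('pics/w1.png')
a=np.radians(-12.75);Q=np.array([[np.cos(a),-np.sin(a)],[np.sin(a),np.cos(a)]]);s0=np.array([.5605,.0035]);h=s0+Q@np.array([0,-.14])
ex=Q@[1,0];ey=Q@[0,1]
for th in(2.0,2.1,2.2,2.3,2.4):
    c,s=np.cos(th),np.sin(th); r=[]
    for rr,nn in((.08,.0115),(.08,-.008),(.054,.006)):
        y,z=rr*c-nn*s,rr*s+nn*c
        r+=[proj(C,[*(h+ey*y+ex*x),.030+z]).round(1) for x in(-.013,.013)]
    print(th,*r)
g=im[262:292:2,226:276:2].max(2); print(g)
E
```

```text
2.0 [235.2 275.7] [251.3 284.2] [241.6 269.3] [258.1 278.2] [241.8 259. ] [257.2 267.5]
2.1 [233.  277.2] [248.9 285.7] [238.9 272.2] [255.2 281. ] [240.3 260.3] [255.5 268.7]
2.2 [231.1 278.2] [246.7 286.5] [236.3 274.6] [252.5 283.2] [238.9 261.3] [254.  269.5]
2.3 [229.5 278.7] [244.9 286.8] [234.  276.4] [250.  284.9] [237.7 261.8] [252.7 270. ]
2.4 [228.2 278.6] [243.3 286.6] [232.  277.6] [247.7 286. ] [236.7 262.1] [251.5 270.1]
[[163 152 144 135  82  74  64  43  28  43  47  50  53  49  48  54  49  67
  131 147 143 145 135 124 109]
 [180 174 166 151 129  92  72  32  35  46  56  47  53  52  53  49  46  84
  136 142 143 144 137 123  95]
 [179 177 179 180 165 142  86  34  57  60  61  56  54  49  49  48  45  87
  142 144 145 145 144 140 109]
 [178 177 179 179 172 160  79  52  58  52  56  60  57  51  45  55  46  67
  118 130 143 145 149 148 138]
 [174 175 179 176 167 143  60  53  53  57  60  53  51  61  50  55  55  52
   60  68 116 136 145 144 140]
 [177 176 182 172 162 107  48  46  48  50  45  56  52  55  59  58  72  75
   53  59  59  76 103 137 143]
 [176 175 181 169 158  81  49 
[... 215 characters left out ...]
52  41  54  45  47  85 172 172 156 150
  148 144 143 127  94  66  58]
 [178 184 166 167 186 183 167 122  68  53  47  44  48 109 182 187 187 176
  152 147 149 148 144 127  88]
 [178 176 167 175 187 186 180 175 168 117  65  48  53 146 184 185 190 195
  181 166 149 148 147 147 142]
 [182 178 164 180 188 181 174 181 190 189 148 100  82 164 187 183 192 187
  180 183 172 154 148 148 148]
 [138 134 127 150 185 183 177 185 187 190 180 167 164 178 183 185 193 187
  180 179 176 172 166 156 150]
 [180 176 177 173 183 177 181 186 189 182 174 177 177 183 185 189 194 190
  180 176 171 166 169 170 167]
 [176 179 179 172 184 173 185 190 188 177 176 182 182 186 184 184 189 178
  179 172 169 173 169 169 176]]
```

Clamp angle is about 2.0 rad: the end corners at (235.5,277) and (250,284) match. I go behind the clamp with shut fingers.

```bash
cat > rel.py <<'E'
from h import *
o=status.get_obs(); a=np.radians(-12.75);Q=np.array([[np.cos(a),-np.sin(a)],[np.sin(a),np.cos(a)]])
r=Q.T@(np.array(o['eef_pos'])[:2]-[.5296,-.1330]); print('TCP rel hinge mm x,y,z',(r*1e3).round(1),round((o['eef_pos'][2]-.03)*1e3,1),'F chassis',(Q.T@np.array(o['ft_force'])[:2]).round(1),round(o['ft_force'][2],1),'t',round(o['clock'],2))
E
python3 -m creep '[[-0.98,-4.3,0,0,0,0],[-0.98,-4.3,0,0,0,0],[-0.98,-4.3,0,0,0,0],[-0.98,-4.3,0,0,0,0],[-0.98,-4.3,0,0,0,0],[0,0,0,0,0,0],[0,0,0,0,0,0],[0,0,0,0,0,0]]' -1 >/dev/null; python3 rel.py; python3 -m creep '[[0,0,-3,0,0,0],[0,0,-4,0,0,0],[0,0,-3,0,0,0],[0,0,-1.3,0,0,0],[0,0,0,0,0,0],[0,0,0,0,0,0],[0,0,0,0,0,0]]'; python3 rel.py
```

```text
TCP rel hinge mm x,y,z [ -2.  -76.9] 165.7 F chassis [0.7 1. ] -0.2 t 16.75
clock: 17.45
eef_pos: [0.5124, -0.2083, 0.0852]
tool_rot: [0.781, 0.625, 0.001, 0.001]
ft_force: [-0.3, -0.3, 0.3]
grip_width: 0.0001
grasp_force: 0.0
TCP rel hinge mm x,y,z [ -0.1 -77.3] 55.2 F chassis [-0.2 -0.4] 0.3 t 17.45
```

```bash
python3 -m creep '[[0.22,0.98,0,0,0,0],[0.22,0.98,0,0,0,0],[0.11,0.49,0.2,0,0,0],[0,0,0,0,0,0],[0,0,0,0,0,0]]' >/dev/null; python3 rel.py; python3 -m creep '[[0.11,0.49,0.2,0,0,0],[0.11,0.49,0.2,0,0,0],[0,0,0,0,0,0]]'>/dev/null; python3 rel.py
```

```text
TCP rel hinge mm x,y,z [ -1.3 -52.2] 56.0 F chassis [0.9 0.5] 0.1 t 17.95
TCP rel hinge mm x,y,z [ -1.3 -42.1] 60.2 F chassis [-1.3  0.3] 0.5 t 18.25
```

```bash
python3 -m creep '[[0.11,0.49,0.2,0,0,0],[0.11,0.49,0.2,0,0,0],[0.11,0.49,0.1,0,0,0],[0.11,0.49,0.1,0,0,0]]' >/dev/null; python3 rel.py; python3 -m creep '[[0.11,0.49,0.1,0,0,0],[0.11,0.49,0,0,0,0],[0.11,0.49,0,0,0,0],[0.11,0.49,0,0,0,0]]'>/dev/null; python3 rel.py
python3 - <<'E'
from h import *
im,C=snap('top','top1.png'); D=cam('top'); im0=cv2.imread('pics/top0.png')
im,_=snap('scene','scene1.png'); im0=cv2.imread('pics/scene0.png'); cv2.imwrite('pics/s1.png',cv2.resize(im[150:240,180:300],(800,600),interpolation=cv2.INTER_CUBIC))
E
```

```text
TCP rel hinge mm x,y,z [ -1.5 -22.1] 65.9 F chassis [ 0.6 -1. ] -0.3 t 18.65
TCP rel hinge mm x,y,z [-1.4 -2.1] 66.8 F chassis [ 0.6 -1.6] -0.3 t 19.05
```

View pics/s1.png

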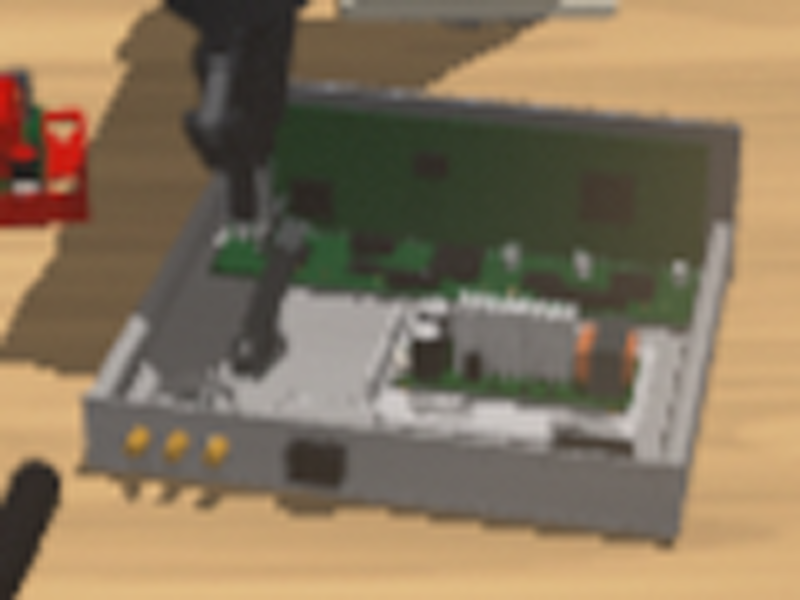

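The scene crop shows the clamp past upright, its arm running from (255,355) to (290,235) with the finger behind its tip. I follow it round.

```bash
python3 -m creep '[[0.2,0.88,-0.15,0,0,0],[0.19,0.83,-0.27,0,0,0],[0.2,0.88,-0.5,0,0,0],[0.19,0.83,-0.56,0,0,0]]' >/dev/null; python3 rel.py; python3 -m creep '[[0.15,0.68,-0.7,0,0,0],[0.13,0.59,-0.8,0,0,0],[0.07,0.29,-0.6,0,0,0],[0.07,0.29,-0.6,0,0,0],[0,0,0,0,0,0]]'>/dev/null; python3 rel.py
```

```text
TCP rel hinge mm x,y,z [-1.2 33.5] 51.8 F chassis [ 0.6 -2.4] -0.6 t 19.55
TCP rel hinge mm x,y,z [-2.2 51.7] 23.8 F chassis [0.4 0.3] -0.3 t 20.05
```

```bash
python3 -m creep '[[0.09,0.39,-0.5,0,0,0],[0.07,0.29,-0.4,0,0,0],[0,0,-0.2,0,0,0],[0,0,0,0,0,0]]' >/dev/null; python3 rel.py; python3 -m creep '[[0,0,-0.1,0,0,0],[0,0,-0.1,0,0,0],[0,0,0,0,0,0]]'>/dev/null; python3 rel.py
```

```text
TCP rel hinge mm x,y,z [-1.5 58.6] 13.7 F chassis [-0.1 -0.6] 0.1 t 20.45
TCP rel hinge mm x,y,z [-1.3 58.4] 12.1 F chassis [0.7 0.8] -0.2 t 20.75
```

```bash
for i in 1 2 3; do python3 -m creep '[[0,0,-0.1,0,0,0],[0,0,0,0,0,0],[0,0,0,0,0,0]]'>/dev/null; python3 rel.py; done
```

```text
TCP rel hinge mm x,y,z [-1.2 58.5] 11.5 F chassis [-2. -0.] 4.2 t 21.05
TCP rel hinge mm x,y,z [-1.  58.5] 11.3 F chassis [-2.5  1.5] 9.9 t 21.35
TCP rel hinge mm x,y,z [-1.  58.5] 11.1 F chassis [-5.1  0.5] 14.4 t 21.65
```

```bash
python3 -m creep '[[0,0,0.5,0,0,0],[0,0,1,0,0,0],[0,0,3,0,0,0],[0,0,4,0,0,0],[0,0,4,0,0,0],[0,0,4,0,0,0],[0,0,0,0,0,0],[0,0,0,0,0,0]]'; python3 - <<'E'
from h import *
im,C=snap('wrist','w8.png'); a=np.radians(-12.75);Q=np.array([[np.cos(a),-np.sin(a)],[np.sin(a),np.cos(a)]]);h=np.array([.5296,-.1330])
# brightness profile along chassis y at clamp centre line & beside it, at lip height (clamp end expected at 80, flange 70)
for x in(0,.03):
    print(x,[(y,int(im[tuple(np.round(proj(C,[*(h+Q@np.array([x,y/1e3])),.0415 if x==0 else .036])).astype(int)[::-1])].max())) for y in range(30,110,4)])
E
```

```text
clock: 22.45
eef_pos: [0.5421, -0.0759, 0.2054]
tool_rot: [0.781, 0.624, 0.001, 0.001]
ft_force: [-0.9, -0.8, -0.2]
grip_width: -0.0002
grasp_force: 0.0
0 [(30, 47), (34, 62), (38, 87), (42, 87), (46, 92), (50, 88), (54, 88), (58, 104), (62, 116), (66, 117), (70, 110), (74, 133), (78, 88), (82, 185), (86, 101), (90, 91), (94, 95), (98, 99), (102, 96), (106, 58)]
0.03 [(30, 196), (34, 198), (38, 197), (42, 196), (46, 196), (50, 193), (54, 198), (58, 194), (62, 195), (66, 200), (70, 225), (74, 132), (78, 237), (82, 236), (86, 236), (90, 237), (94, 167), (98, 194), (102, 183), (106, 206)]
```

The dark clamp arm lies level out to about 80 mm from the hinge, over the flange at 70 to 74 mm. That agrees with the measured shut height of 11.5 mm, so I hand in.

```bash
python3 -c "
from workcell import ticket
print(ticket.job_done())"
```

```text
the job is handed in; nothing more can be done
None
```

The tray is seated and slid home under all four stud heads, the clamp is shut over its flange, and the job was handed in at about 22.5 s of the 64 s allowed; I moved nothing else on purpose but did not re-check the bystanders.

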